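# Find the lid that fits the dowelled box

### The job

Close the wooden box standing on the blue mat with whichever of the three lids in the sloping rack fits its two dowels; the sockets under the lids are drilled in different patterns you cannot see, so try them on, lowering each gently rather than dropping it. Leave the lid that fits fully down and flush on the box, and any lid that does not fit leaning in the rack again as you found it. Do not disturb the paint jar, the sponge or the mug.

Things in the scene. Friction and masses are not known exactly. Their poses are not given: they have to be found in the camera images.
- lid_red: Loose pine lid with red paper flowers, 130 (x) x 100 (y) x 20 mm, 0.1-0.25 kg. Origin: centre of underside, z out of its top. Bar handle along x over the centre: 80 mm long, 16 mm thick (y), from 42 to 64 mm above the underside, on two posts. Underside: two blind sockets 16 mm wide, 16 mm deep, pattern unlike the other lids, unseen; a half turn makes no difference. Starts in the rack, x down the slope.
- lid_blue: Loose pine lid with blue paper flowers, 130 (x) x 100 (y) x 20 mm, 0.1-0.25 kg. Origin: centre of underside, z out of its top. Bar handle along x over the centre: 80 mm long, 16 mm thick (y), from 42 to 64 mm above the underside, on two posts. Underside: two blind sockets 16 mm wide, 16 mm deep, pattern unlike the other lids, unseen; a half turn makes no difference. Starts in the rack, x down the slope.
- lid_green: Loose pine lid with green paper flowers, 130 (x) x 100 (y) x 20 mm, 0.1-0.25 kg. Origin: centre of underside, z out of its top. Bar handle along x over the centre: 80 mm long, 16 mm thick (y), from 42 to 64 mm above the underside, on two posts. Underside: two blind sockets 16 mm wide, 16 mm deep, pattern unlike the other lids, unseen; a half turn makes no difference. Starts in the rack, x down the slope.
- mat: Rectangular blue mat, white edge, 196 (x) x 166 (y) x 1 mm, on the table. The open pine box to be closed is fixed on its middle, square with it: 130 (x) x 100 (y) x 60 mm high. Origin: on the table under the box's centre, x and y along the box, z up. Two like boxes off the mat are spares that stay open.
- box_top (a point): Centre of the box's flat top, 60 mm above the mat's origin, axes as the mat. On the top stand two dark dowels, 12 mm thick, 14 mm high, tips tapered to 5 mm, at x = +45 and -45 mm and, differing each time, y = 0 and 0, +25 and -25, or -25 and +25 mm. The lid that fits comes down flush, its underside at this height; a wrong one stops on the dowels 14 mm higher.
- rack: Fixed wooden rack 420 mm wide (y); its board slopes 30 degrees, falling towards its +x (away from the robot). Origin on the table under mid-slope, z up; the board's surface is 55 mm above it there. A ledge on the lower edge, 12 mm proud, stops the lids. Lids lean side by side, 135 mm apart in y, their origins at about (0, y, 55 mm) of the rack.
- paint_jar: Bystander: green paint jar, 60 mm across, 55 mm high. Not to be moved.
- sponge: Bystander: yellow sponge block 90 x 60 x 32 mm. Not to be moved.
- mug: Bystander: blue mug, 76 mm across, 85 mm high. Not to be moved.
There are look-alikes about, which are no part of the job. What is shaped like the lid_red but yellow is not meant. Leave any turquoise look-alike of the lid_blue alone.

How it is judged:
By the outcome, as a careful person would: the job done as asked, in the order asked, and still so for the second after the job is handed in, with the robot touching nothing.
It also fails if it takes over 72 s, if anything falls off the work surface, if the arm or the gripper's body presses on something with over 40 N, if the wrist force passes 120 N, or if a joint passes its speed limit or range.

### The arm

A 6-joint arm with a two-finger parallel gripper is mounted at the origin on the work surface. World frame = base frame: x ahead of the robot, y to its left, z up, the work surface at z = 0. Lengths are in m, angles in degrees, forces in N, time in s.
With the tool pointing down it reaches from about 0.4 to 0.825 m from the base axis. Payload 7 kg.
Tool frame: the origin (TCP) lies at the very end of the fingers, on their centre line; the grasp point (between the pads) lies 19 mm behind it (env.grip_point_offset is the distance from the TCP to the grasp point, in m); y points along the fingers, z is the direction in which the jaws open and shut, and the axes are right-handed (so a half turn about y gives the same grasp; the last joint's range is limited). The gripper opens to 85 mm and grips with 20 to 120 N. Pads are 22 mm wide; open, the fingers measure 114 mm over their backs; the gripper's body (76 mm by 85 mm) begins 54 mm behind the grasp point. The pads swing forward as they close: fully open they stand 13 mm farther back than shut.
Start: joints at [-59.009, 20.546, 0.682, 0, -70.136, -16.507], TCP at [0.169, -0.654, 0.231] pointing down, gripper open.
Joint ranges: [-176.03, 176.03], [-82.01, 121.73], [-58.28, 71.71], [-173.87, 95.51], [-174.79, -0.11], [-173.66, 173.66]. Speed limits (degrees/s): [136.94, 136.94, 172.46, 180, 180, 180].

### API

Orientations are given as a 3x3 rotation matrix whose columns are the frame's x, y, z axes.
In Python, from bench import env, eyes gives the robot as it stands. Calls block until the motion is done:
- env.move_to(position, orientation): joint-space move of the TCP to a pose.
- env.line_to(position, frame=None, vel=0.15): straight line of the TCP; frame=None keeps the orientation; vel is the mean speed in m/s.
- env.movej(angles): joint-space move.
- env.release() and env.clamp(squeeze=None): open the fingers fully, or close them until they stop; squeeze is the grip in N (None keeps the last).
- env.pause(seconds).
- env.ik(position, orientation): joint angles nearest the present ones, or None.
- eyes.snapshot(name): name is "scene" or "top" or "wrist"; returns a dict with "image" (480x640x3 uint8, red, green, blue), "camera_matrix" (3x3 intrinsics, pixels), "R" (3x3) and "t" (3): a world point X has camera coordinates R X + t. Camera axes: x right, y down, z forward; pixel columns grow to the right and rows downward; lengths in m; the calibration is good to about 2 mm. A picture is of the moment at which its call begins. There is no depth.
A pose or a line that the arm cannot do raises env.IKError and nothing moves.
- env.hand_in(): hands the job in, once; it reports no verdict.
Readings, each from a call of its own:
- env.get_time(): time.
- env.get_joint_positions(): joint angles.
- env.get_qvel(): joint speeds.
- env.get_effort(): joint torques, N m.
- env.get_tool_pos(): TCP position.
- env.get_ee_rot(): TCP orientation.
- env.get_force(): force on the tool from outside, world axes, zero at the start.
- env.get_torque(): the same for the moment, N m.
- env.get_opening(): finger opening in m.
Only numpy, scipy, OpenCV 4.12 (cv2) and the standard library are available. Lean on these libraries where they do the work, as an engineer would, in place of code of your own. Each camera call takes 0.05 s, during which the arm holds its last target.

## Working session

There is one attempt and no reset: what is moved stays moved. The work goes in short steps, each a Python script; the robot and the scene stay as the last script left them, time stands still between calls to the robot, and variables do not carry over. Pictures are saved under pics/ and viewed, and the job is handed in when it is done.

```bash
ls; mkdir -p pics; python3 - <<'E'
from bench import env, eyes
import cv2
for n in ("scene","top","wrist"):
    s=eyes.snapshot(n); cv2.imwrite(f"pics/{n}0.png",s["image"][:,:,::-1]); print(n,s["camera_matrix"].tolist(),(-s["R"].T@s["t"]).round(3),s["R"].round(3).tolist())
print(env.get_time(), env.get_ee_rot().round(3).tolist(), env.get_opening(), env.grip_point_offset)
E
```

```text
pics
scene [[587.8148029165458, 0.0, 323.547407639074], [0.0, 587.8148029165458, 239.87934398453322], [0.0, 0.0, 1.0]] [1.771 0.318 0.832] [[-0.215, 0.976, 0.016], [0.511, 0.126, -0.851], [-0.832, -0.175, -0.526]]
top [[448.4899652382138, 0.0, 317.19799735823], [0.0, 448.4899652382138, 239.41085684965975], [0.0, 0.0, 1.0]] [0.424 0.063 1.019] [[0.018, -1.0, -0.01], [-0.991, -0.017, -0.13], [0.13, 0.012, -0.991]]
wrist [[344.3479588972335, 0.0, 316.8467874002546], [0.0, 344.3479588972335, 236.55869772626386], [0.0, 0.0, 1.0]] [ 0.102 -0.67   0.374] [[-0.25, 0.968, -0.0], [0.932, 0.241, 0.27], [0.262, 0.067, -0.963]]
0.15 [[0.968, -0.0, -0.25], [0.25, 0.001, 0.968], [-0.0, -1.0, 0.001]] 0.08542021722222218 0.0187
```

View pics/scene0.png

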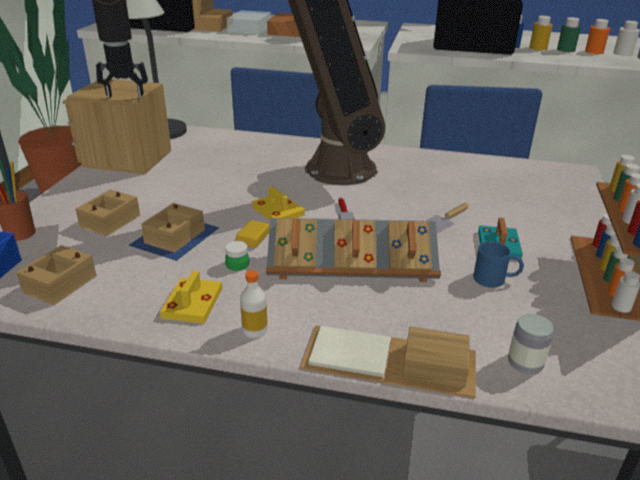

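View pics/top0.png

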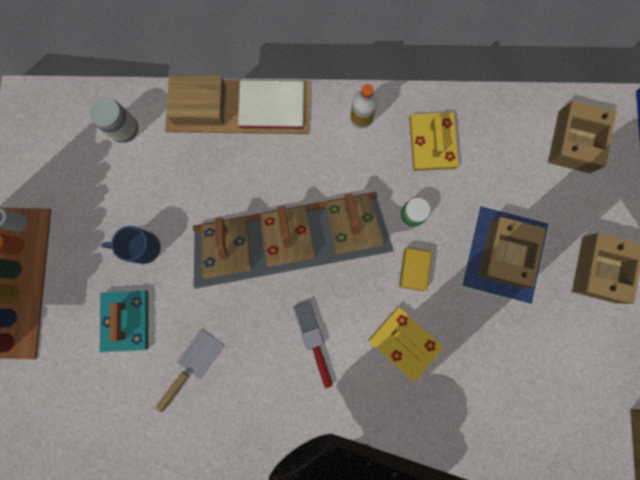

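View pics/wrist0.png

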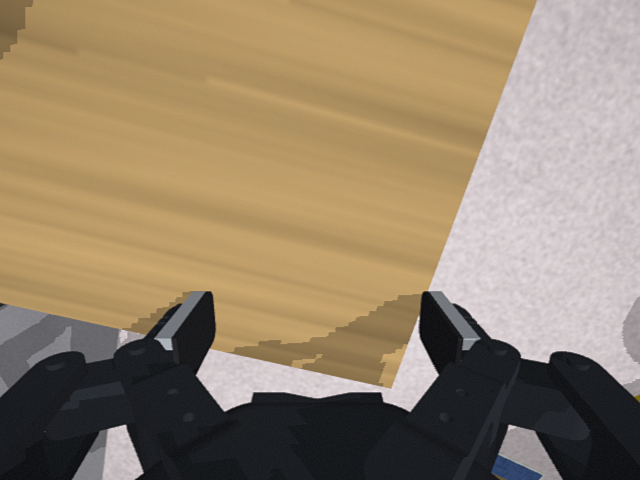

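The top view shows the rack at (193–390, 195–285), holding blue (225,247), red (287,236) and green (355,222). The mat with its box is at (510,252). Possible mix-ups:
- Yellow lids at (435,140) and (405,345).
- The turquoise lid at (123,320).
- Spare boxes at (583,135) and (608,268).

The gripper starts above a tall wooden block. Next I'll enlarge the mat and rack.

```bash
python3 - <<'E'
import cv2
t=cv2.imread("pics/top0.png"); s=cv2.imread("pics/scene0.png")
cv2.imwrite("pics/c1.png",cv2.resize(t[195:310,450:560],None,fx=5,fy=5,interpolation=cv2.INTER_CUBIC))
cv2.imwrite("pics/c2.png",cv2.resize(t[180:300,185:400],None,fx=3.7,fy=3.7,interpolation=cv2.INTER_CUBIC))
cv2.imwrite("pics/c3.png",cv2.resize(s[195:265,120:230],None,fx=7,fy=7,interpolation=cv2.INTER_CUBIC))
cv2.imwrite("pics/c4.png",cv2.resize(s[200:290,260:450],None,fx=4.2,fy=4.2,interpolation=cv2.INTER_CUBIC))
E
```

```text
(no output)
```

View pics/c1.png

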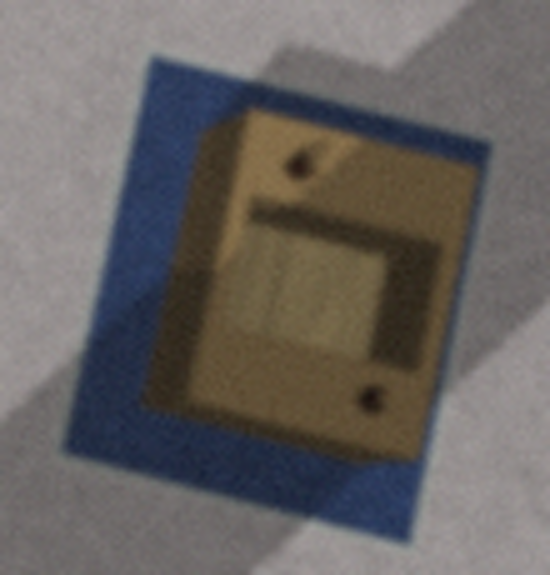

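View pics/c2.png

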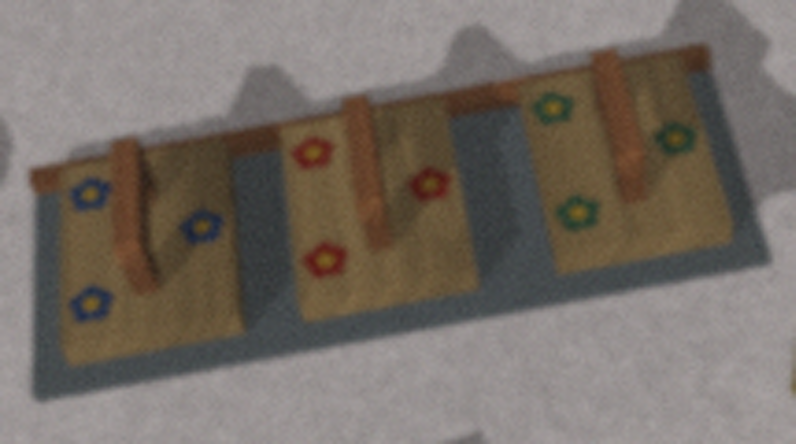

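View pics/c3.png

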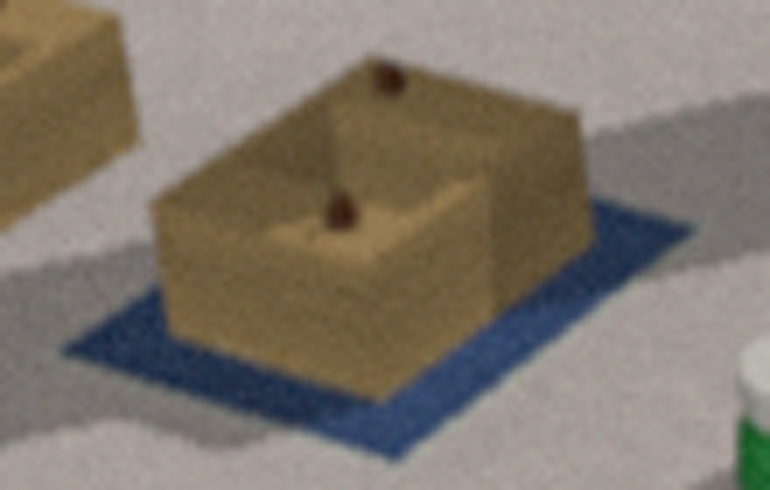

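View pics/c4.png

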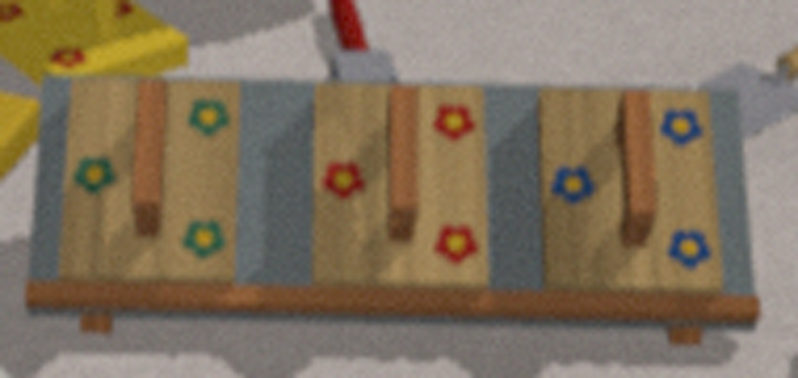

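```bash
cat > h.py <<'E'
import numpy as np
from scipy.spatial.transform import Rotation as Ro
def proj(S,X):
    c=np.atleast_2d(X)@S["R"].T+S["t"]; p=c@S["camera_matrix"].T
    return p[:,:2]/p[:,2:]
def Rz(a): return Ro.from_euler('z',a,degrees=True).as_matrix()
def Ry(a): return Ro.from_euler('y',a,degrees=True).as_matrix()
E
cat > fit.py <<'E'
from bench import env,eyes
from h import *
from scipy.optimize import least_squares
T=eyes.snapshot("top");C=eyes.snapshot("scene")
c1=lambda L:np.array(L)/5+[450,195]
c2=lambda L:np.array(L)/3.7+[185,180]
c3=lambda L:np.array(L)/7+[120,195]
c4=lambda L:np.array(L)/4.2+[260,200]
# box: image up=+x, image left=+y
mat=lambda x,y:[.098*x,.083*y,.001]
box=lambda x,y:[.065*x,.05*y,.06]
M=np.array([mat(1,1),mat(1,-1),mat(-1,-1),mat(-1,1),box(1,1),box(1,-1),box(-1,-1),box(-1,1)])
mp=c1([(152,57),(491,145),(410,543),(65,452),(250,108),(480,165),(420,460),(188,405)])
# scene: toward viewer=+x ; right=+y
Ms=np.array([mat(1,-1),mat(1,1),mat(-1,1),box(1,-1),box(-1,-1),box(-1,1)])
sp=c3([(62,352),(395,462),(692,230),(152,205),(375,57),(580,112)])
f=lambda p,X:X@Rz(p[2]).T+[p[0],p[1],0]
def r(p): return np.r_[(proj(T,f(p,M))-mp).ravel(),(proj(C,f(p,Ms))-sp).ravel()]
s=least_squares(r,[.4,-.4,0],x_scale=[.01,.01,1],loss='soft_l1'); p=s.x; print("box",p.round(4)); print(r(p).reshape(-1,2).round(1).tolist())
for y in(-.025,0,.025): print(y,((proj(T,f(p,np.array([[.045,y,.074],[-.045,-y,.074]])))-[450,195])*5).round().tolist(), ((proj(C,f(p,np.array([[.045,y,.074],[-.045,-y,.074]])))-[120,195])*7).round().tolist())
# lids
tp={'blue':[(60,180),(232,140),(244,330),(66,365)],'red':[(280,127),(447,100),(478,290),(303,321)],'green':[(520,97),(690,60),(732,243),(558,273)]}
sc={'green':[(75,82),(240,82),(238,280),(58,280)],'red':[(316,86),(484,90),(487,287),(313,282)],'blue':[(543,92),(708,95),(722,289),(542,287)]}
L=lambda x,y:[.065*x,.05*y,.02]
LT=np.array([L(1,1),L(1,-1),L(-1,-1),L(-1,1)]);LS=np.array([L(-1,-1),L(-1,1),L(1,1),L(1,-1)])
def g(p,X): return X@(Rz(p[2])@Ry(30)).T+[p[0],p[1],.055]
for n in tp:
    rr=lambda p:np.r_[(proj(T,g(p,LT))-c2(tp[n])).ravel(),(proj(C,g(p,LS))-c4(sc[n])).ravel()]
    s=least_squares(rr,[.43,.1,0],x_scale=[.01,.01,1],loss='soft_l1'); print(n,s.x.round(4),rr(s.x).reshape(-1,2).round(1).tolist())
E
python3 fit.py
```

```text
box [  0.5305  -0.3529 -13.9826]
[[-1.5, -2.3], [1.8, -1.6], [0.9, 2.4], [-2.8, 1.2], [0.0, 0.1], [-0.3, 0.5], [-0.3, 0.1], [-0.3, -1.1], [-3.1, 0.0], [0.1, 0.8], [2.7, -0.9], [-0.8, -1.0], [-0.6, -0.7], [-0.2, -0.4]]
-0.025 [[428.0, 192.0], [267.0, 367.0]] [[230.0, 157.0], [490.0, 85.0]]
0 [[369.0, 177.0], [326.0, 383.0]] [[284.0, 173.0], [437.0, 70.0]]
0.025 [[311.0, 162.0], [385.0, 398.0]] [[338.0, 189.0], [385.0, 56.0]]
blue [ 0.519   0.2683 12.1541] [[0.3, -0.6], [-1.8, 1.5], [-0.9, -2.1], [-1.0, -2.1], [-1.9, -2.6], [-1.3, -2.7], [-0.7, -2.1], [0.5, -2.3]]
red [ 0.5491  0.139  11.2589] [[0.0, 0.8], [-0.8, 0.1], [-0.8, -4.5], [-1.6, -4.1], [-0.6, -1.8], [-0.6, -1.8], [-0.4, -1.8], [-0.8, -1.6]]
green [ 5.72600e-01 -3.50000e-03  1.11777e+01] [[-0.5, -0.5], [-2.2, 1.7], [0.3, -1.9], [-0.7, -1.4], [-0.6, -3.2], [-0.1, -2.2], [-1.4, -2.7], [-0.0, -3.8]]
```

```bash
cat >> fit.py <<'E'
print("---")
U=LT.copy(); U[2:,2]=0
def G(q,i,X): # rack x,y,yaw ; dz
    c=Rz(q[2])@np.array([0,q[3+i],0])+[q[0],q[1],.055]
    return X@(Rz(q[2])@Ry(30)).T+c
names=['blue','red','green']
def res(q):
    o=[]
    for i,n in enumerate(names):
        o+=[(proj(T,G(q,i,U))-c2(tp[n])),(proj(C,G(q,i,LS[:2]))-c4(sc[n])[:2])]
    return np.concatenate(o).ravel()
def res2(q): return np.r_[res(q),(q[3]-.135)*300,(q[4])*3000,(q[5]+.135)*300]
s=least_squares(res2,[.549,.139,11.5,.135,0,-.135],x_scale=[.01,.01,1,.01,.01,.01],loss='soft_l1');q=s.x
print(q.round(4));print(res(q).reshape(-1,6,2).round(1).tolist())
# bar tops ends check
for i,n in enumerate(names):
    print(n,G(q,i,np.array([[0,0,0.]])).round(4),((proj(T,G(q,i,np.array([[.04,0,.064],[-.04,0,.064]])))-[185,180])*3.7).round().tolist(),((proj(C,G(q,i,np.array([[.04,0,.064],[-.04,0,.064]])))-[260,200])*4.2).round().tolist())
E
python3 fit.py | sed -n '/---/,$p'
```

```text
---
[ 0.551   0.139  10.9594  0.1343  0.     -0.1449]
[[[-0.1, -4.1], [-2.1, -1.0], [-0.3, 0.7], [0.3, -0.5], [-0.9, -1.5], [0.0, -1.1]], [[0.2, -0.2], [-0.6, -0.6], [0.1, 0.3], [0.1, 0.2], [-0.6, -1.5], [-0.6, -1.4]], [[-0.4, -3.2], [-2.2, -0.9], [-0.1, 1.0], [-0.3, 1.2], [-1.1, -2.1], [-0.5, -1.0]]]
blue [[0.5255 0.2709 0.055 ]] [[122.0, 135.0], [124.0, 246.0]] [[641.0, 211.0], [635.0, 87.0]]
red [[0.551 0.139 0.055]] [[355.0, 94.0], [369.0, 203.0]] [[400.0, 205.0], [401.0, 81.0]]
green [[ 0.5785 -0.0032  0.055 ]] [[605.0, 51.0], [633.0, 157.0]] [[141.0, 198.0], [149.0, 74.0]]
```

```bash
cat >> h.py <<'E'
BOX=np.array([.5305,-.3529,-13.98])
LID={'blue':np.array([.5255,.2709,11.0]),'red':np.array([.551,.139,11.0]),'green':np.array([.5785,-.0032,11.0])}
H=.034  # TCP above lid underside along lid z when gripping
def tool(R,flip=False):
    x,y,z=R.T
    Q=np.column_stack([x,-z,y])
    return Q@np.diag([-1,1,-1]) if flip else Q
def lidpose(L,up=0.,z0=.055):
    R=Rz(L[2])@Ry(30); return np.array([L[0],L[1],z0])+R[:,2]*(H+up), tool(R)
def boxpose(h=0.,B=None):
    B=BOX if B is None else B
    R=Rz(B[2]); return np.array([B[0],B[1],.06+H+h]), tool(R)
E
python3 - <<'E'
from bench import env
from h import *
print(env.get_joint_positions())
for n,(p,R) in {'box.2':boxpose(.2),'box0':boxpose(0),**{k+str(u):lidpose(LID[k],u) for k in LID for u in(0,.1,.2)}}.items():
    for f in(0,1):
        Q=R@np.diag([-1,1,-1]) if f else R
        a=env.ik(p,Q); print(n,f,p.round(3),None if a is None else np.round(a))
E
```

```text
[-5.90108121e+01  2.05571367e+01  6.71031601e-01 -6.13743978e-03
 -7.01328614e+01 -1.65066040e+01]
box.2 0 [ 0.53  -0.353  0.294] [-16.  15.   1.  -0. -76. -88.]
box.2 1 [ 0.53  -0.353  0.294] [-16.  15.   1.   0. -76.  92.]
box0 0 [ 0.53  -0.353  0.094] [-16.  24. -14.  -0. -52. -88.]
box0 1 [ 0.53  -0.353  0.094] [-16.  24. -14.   0. -52.  92.]
blue0 0 [0.542 0.274 0.084] [  37.   39.   11.  -13.  -89. -113.]
blue0 1 [0.542 0.274 0.084] [ 37.  39.  11. -13. -89.  67.]
blue0.1 0 [0.591 0.284 0.171] [  35.   40.   23.  -12. -101. -114.]
blue0.1 1 [0.591 0.284 0.171] [  35.   40.   23.  -12. -101.   66.]
blue0.2 0 [0.64  0.293 0.258] [  34.   42.   40.  -12. -115. -115.]
blue0.2 1 [0.64  0.293 0.258] [  34.   42.   40.  -12. -115.   65.]
red0 0 [0.568 0.142 0.084] [  28.   38.    6.   -8.  -87. -104.]
red0 1 [0.568 0.142 0.084] [ 28.  38.   6.  -8. -87.  76.]
red0.1 0 [0.617 0.152 0.171] [  27.   38.   19.   -8. -100. -105.]
red0.1 1 [0.617 0.152 0.171] [  27.   38.   19.   -8. -100.   75.]
red0.2 0 [0.666 0.161 0.258] [  26.   41.   35.   -8. -113. -106.]
red0.2 1 [0.666 0.161 0.258] [  26.   41.   35.   -8. -113.   74.]
green0 0 [0.595 0.    0.084] [ 17.  38.   5.  -3. -87. -95.]
green0 1 [0.595 0.    0.084] [ 17.  38.   5.  -3. -87.  85.]
green0.1 0 [0.644 0.01  0.171] [ 16.  39.  18.  -3. -99. -95.]
green0.1 1 [0.644 0.01  0.171] [ 16.  39.  18.  -3. -99.  85.]
green0.2 0 [0.693 0.019 0.258] [  16.   41.   34.   -3. -113.  -96.]
green0.2 1 [0.693 0.019 0.258] [  16.   41.   34.   -3. -113.   84.]
```

```bash
python3 - <<'E'
from bench import env,eyes
from h import *
import cv2,pickle
t=env.get_time(); p=env.get_tool_pos()
env.line_to([p[0],p[1],p[2]+.05],vel=.2); print(env.get_time()-t)
p,R=boxpose(.2); env.move_to(p,R); print(env.get_time()-t, env.get_tool_pos()-p, env.get_force())
s=eyes.snapshot("wrist"); pickle.dump(s,open("wb.pkl","wb")); cv2.imwrite("pics/wb.png",s["image"][:,:,::-1])
E
```

```text
0.4
2.1167 [-0.00043701 -0.00057141 -0.00022032] [ 0.62076582 -1.55022888  0.02822909]
```

View pics/wb.png

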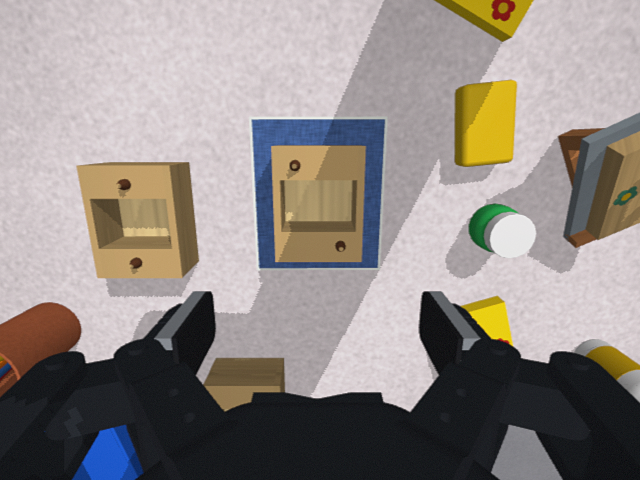

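The wrist view shows the mat at (250–385, 118–270), with the box centred on it and dowels at (294,166) and (340,245). I'll refine from an enlarged crop.

```bash
python3 - <<'E'
import cv2
t=cv2.imread("pics/wb.png")
cv2.imwrite("pics/wbc.png",cv2.resize(t[110:280,240:400],None,fx=3.5,fy=3.5,interpolation=cv2.INTER_CUBIC))
E
```

```text
(no output)
```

View pics/wbc.png

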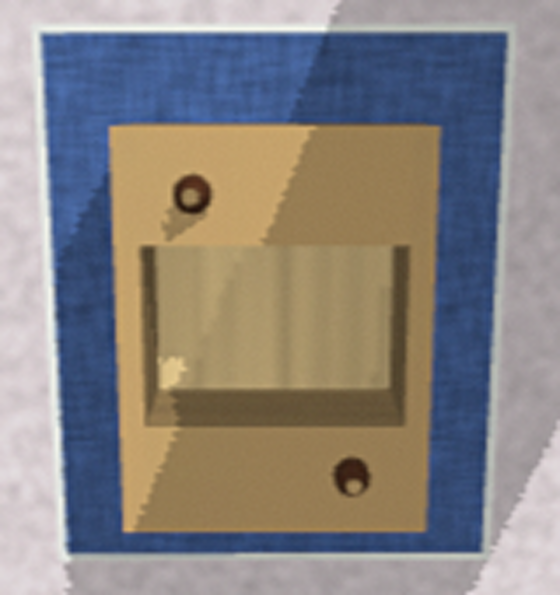

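```bash
cat > fb.py <<'E'
import pickle; from h import *
from scipy.optimize import least_squares
S=pickle.load(open("wb.pkl","rb"))
c=lambda L:np.array(L)/3.5+[240,110]
sg=[(-1,-1),(-1,1),(1,1),(1,-1)]
X=np.array([[.098*a,.083*b,.001] for a,b in sg]+[[.065*a,.05*b,.06] for a,b in sg]+[[-.045,-.025,.074],[.045,.025,.074]])
P=c([(37,27),(510,27),(484,558),(65,558),(109,126),(441,125),(427,532),(123,532),(190,196),(354,487)])
f=lambda p:X@Rz(p[2]).T+[p[0],p[1],0]
r=lambda p:(proj(S,f(p))-P).ravel()
s=least_squares(r,[.53,-.35,-14],x_scale=[.01,.01,1]); print(s.x.round(4),r(s.x).reshape(-1,2).round(2).tolist())
# with camera tilt/offset free: pixel bias
r2=lambda p:((proj(S,f(p))-P)+p[3:5]).ravel()
s=least_squares(r2,[.53,-.35,-14,0,0],x_scale=[.01,.01,1,1,1]); print(s.x.round(4),r2(s.x).reshape(-1,2).round(2).tolist())
E
python3 fb.py
```

```text
[  0.5332  -0.3528 -13.921 ] [[-1.52, -0.78], [1.94, -1.05], [1.53, 0.54], [-1.55, 0.64], [0.08, 0.27], [-0.32, 0.4], [-0.44, -0.1], [0.29, -0.03], [0.04, 0.45], [-0.03, 0.05]]
[  0.536   -0.3531 -13.9162  -0.3113  -2.4874] [[-1.41, -0.74], [1.79, -1.02], [1.39, 0.03], [-1.48, 0.13], [0.2, 0.58], [-0.4, 0.7], [-0.52, -0.27], [0.37, -0.2], [0.13, 0.77], [-0.06, 0.03]]
```

```bash
sed -i 's/^BOX=.*/BOX=np.array([.5323,-.3528,-13.93])/' h.py; python3 - <<'E'
from bench import env,eyes
from h import *
import cv2,pickle
t=env.get_time()
p,R=lidpose(LID['green'],.12); env.move_to(p,R); print(env.get_time()-t, env.get_time())
s=eyes.snapshot("wrist"); pickle.dump(s,open("wg.pkl","wb")); cv2.imwrite("pics/wg.png",s["image"][:,:,::-1])
E
```

```text
1.5 4.0167
```

View pics/wg.png

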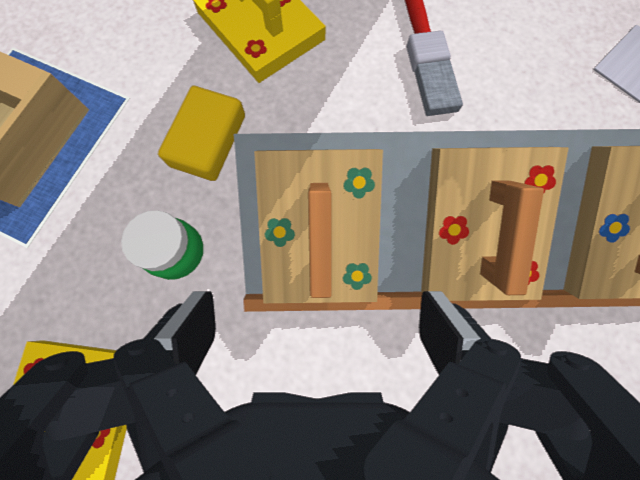

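The wrist view shows green centred, with its bar at (319, 184–297). Red is at (430–568, 148–300) and the jar at (155,240).

```bash
python3 - <<'E'
import cv2
t=cv2.imread("pics/wg.png")
cv2.imwrite("pics/wgc.png",cv2.resize(t[130:320,235:395],None,fx=3.1,fy=3.1,interpolation=cv2.INTER_CUBIC))
cv2.imwrite("pics/wgd.png",cv2.resize(t[130:320,420:640],None,fx=3.1,fy=3.1,interpolation=cv2.INTER_CUBIC))
E
```

```text
(no output)
```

View pics/wgc.png

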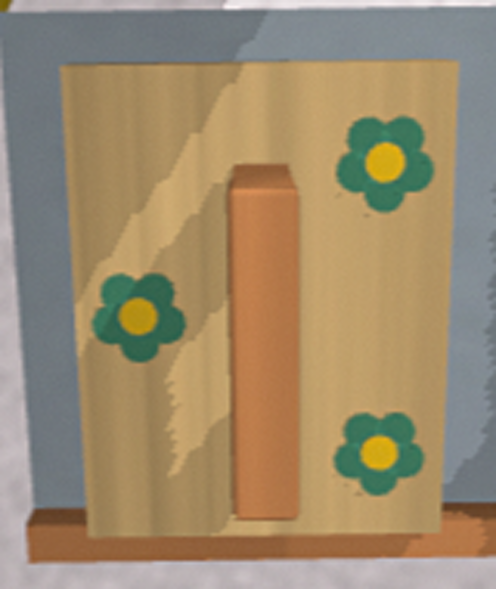

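View pics/wgd.png

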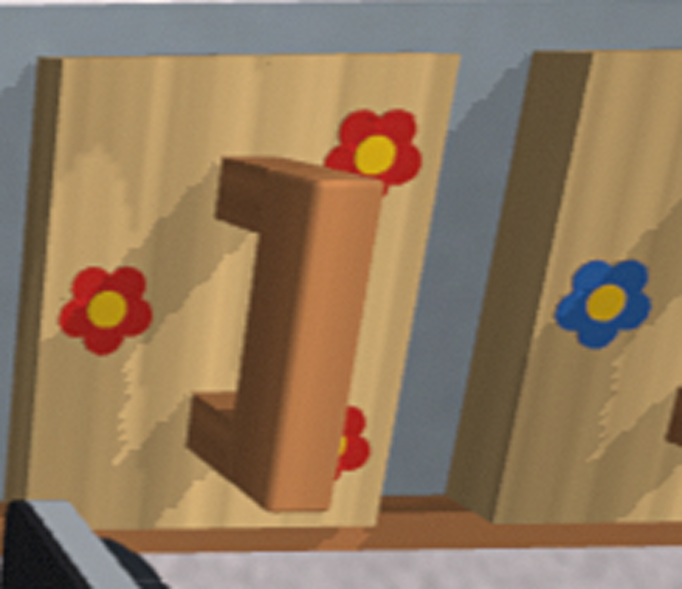

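```bash
cat > fl.py <<'E'
import pickle; from h import *
from scipy.optimize import least_squares
S=pickle.load(open("wg.pkl","rb"))
sg=[(-1,-1),(-1,1),(1,1),(1,-1)]
T=np.array([[.065*a,.05*b,.02] for a,b in sg]); B=np.array([[.04*a,.008*b,.064] for a,b in sg])
def run(n,X,P,o,fix=None):
    P=np.array(P)/3.1+o
    f=lambda p:X@(Rz(p[2])@Ry(30)).T+[p[0],p[1],p[3]]
    r=lambda p:(proj(S,f(p))-P).ravel()
    rr=lambda p:np.r_[r(p),(p[3]-.055)/.001]
    s=least_squares(rr,[*LID[n],.055],x_scale=[.01,.01,1,.01]); print(n,s.x.round(4),r(s.x).reshape(-1,2).round(2).tolist())
run('green',np.r_[T,B],[(60,65),(459,60),(441,533),(88,536),(229,188),(299,186),(298,518),(236,518)],[235,130])
run('red',np.r_[T[:3],B],[(61,57),(460,54),(377,526),(313,184),(383,181),(331,509),(273,510)],[420,130])
run('blue',T[[0,3]],[(591,52),(495,523)],[420,130])
E
python3 fl.py
```

```text
green [ 5.81800e-01 -1.70000e-03  1.16022e+01  5.45000e-02] [[0.39, -0.26], [0.03, -0.25], [-0.11, -0.83], [0.37, -0.33], [-0.73, -0.49], [0.37, -0.15], [0.71, 0.89], [-0.94, 1.17]]
red [ 0.5528  0.1399 11.9702  0.054 ] [[0.1, 0.82], [-0.73, -0.56], [-0.55, -0.91], [0.6, -1.41], [1.59, -0.88], [0.76, 1.37], [-2.09, 1.47]]
blue [ 0.5258  0.2702 12.3046  0.0549] [[-0.01, -0.24], [0.01, 0.24]]
```

```bash
sed -i "s/^LID=.*/LID={'blue':np.array([.526,.2702,12.2]),'red':np.array([.5528,.1399,12.]),'green':np.array([.5815,-.0017,11.8])}/" h.py
cat > act.py <<'E'
from bench import env,eyes
from h import *
import cv2,pickle,sys
def F(): return np.round(env.get_force(),1)
def pick(n):
    L=LID[n]; p,R=lidpose(L,.03)
    env.line_to(p,R,vel=.2); p,R=lidpose(L,0); env.line_to(p,R,vel=.08)
    print("pre",F(),env.get_opening()); env.clamp(45); env.pause(.1)
    print("grip",F(),env.get_opening(),env.get_tool_pos()-p)
    # save actual pose at grip for returning
    pickle.dump((env.get_tool_pos(),env.get_ee_rot()),open(n+".grip.pkl","wb"))
    p,R=lidpose(L,.02); env.line_to(p,R,vel=.08)
    p,R=lidpose(L,.10); env.line_to(p,R,vel=.25)
    print("up",F(),env.get_opening(),env.get_time())
def snap(cam,name):
    s=eyes.snapshot(cam); pickle.dump(s,open(name+".pkl","wb")); cv2.imwrite(f"pics/{name}.png",s["image"][:,:,::-1])
E
python3 - <<'E'
from act import *
pick('green')
p,R=boxpose(.06); env.move_to(p,R); env.pause(.1); print(F(),env.get_time(),env.get_opening(),env.get_tool_pos()-p)
snap("wrist","g1");snap("top","g1t")
E
```

```text
pre [ 1.2 -0.  -0.8] 0.085494651293828
grip [ 0.8 -0.3  2. ] 0.015418738790416418 [1.13381021e-04 1.17164340e-05 1.56069109e-04]
up [ 0.1  0.3 -2.7] 0.0153844123728328 6.7833
[ 0.4 -0.5 -1.7] 8.325 0.015460036203221082 [ 0.00099689  0.00099852 -0.00043447]
```

View pics/g1.png

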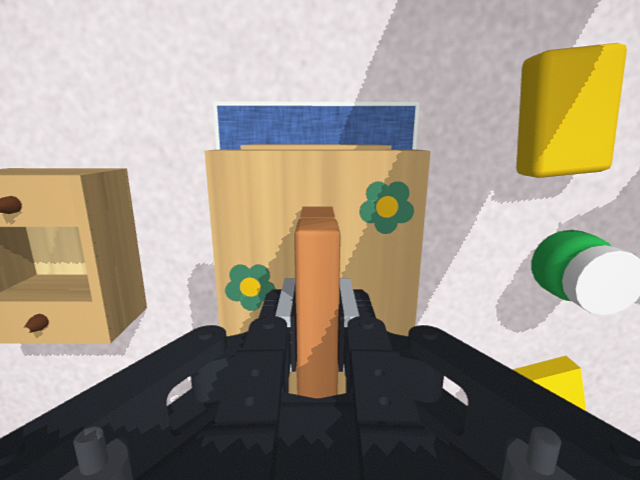

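View pics/g1t.png

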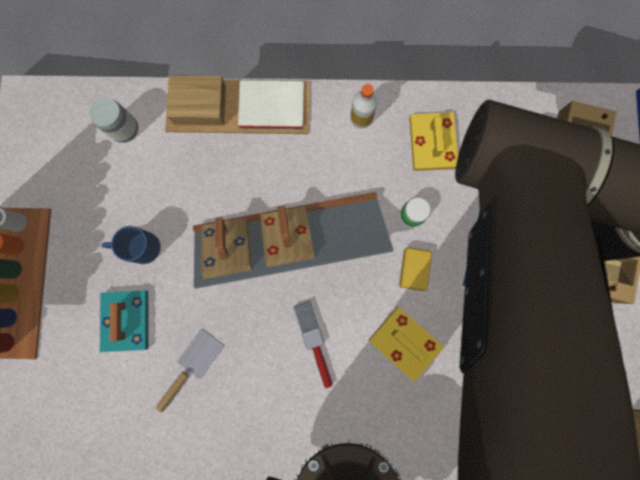

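The green lid is held. Its near top corners are at (206,151) and (430,151), and the box edge shows behind it at (240–392,146). Next is its offset in the hand.

```bash
cat > inhand.py <<'E'
from h import *; import pickle
def inhand(pk,tp,R,corners,bar=None):
    S=pickle.load(open(pk,"rb")); 
    RL=np.column_stack([R[:,0],R[:,2],-R[:,1]]); o=tp-RL[:,2]*H
    X=np.array([[-.065,-.05,.02],[-.065,.05,.02],[-.04,-.008,.064],[-.04,.008,.064]])
    p=proj(S,X@RL.T+o); print("pred",p.round(1).tolist())
    for d in((.002,0,0),(0,0,.002)): print(d,(proj(S,(X+d)@RL.T+o)-p).round(1).tolist())
E
python3 - <<'E'
from inhand import *
from bench import env
inhand("g1.pkl",env.get_tool_pos(),env.get_ee_rot(),None)
import cv2
t=cv2.imread("pics/g1.png")
cv2.imwrite("pics/g1c.png",cv2.resize(t[90:250,195:445],None,fx=3.1,fy=3.1,interpolation=cv2.INTER_CUBIC))
E
```

```text
pred [[203.2, 148.3], [429.5, 148.3], [292.2, 227.8], [339.4, 227.8]]
(0.002, 0, 0) [[0.4, 4.7], [-0.4, 4.7], [0.1, 5.7], [-0.1, 5.7]]
(0, 0, 0.002) [[-1.5, 0.1], [1.4, 0.1], [-0.4, 1.5], [0.4, 1.5]]
```

View pics/g1c.png

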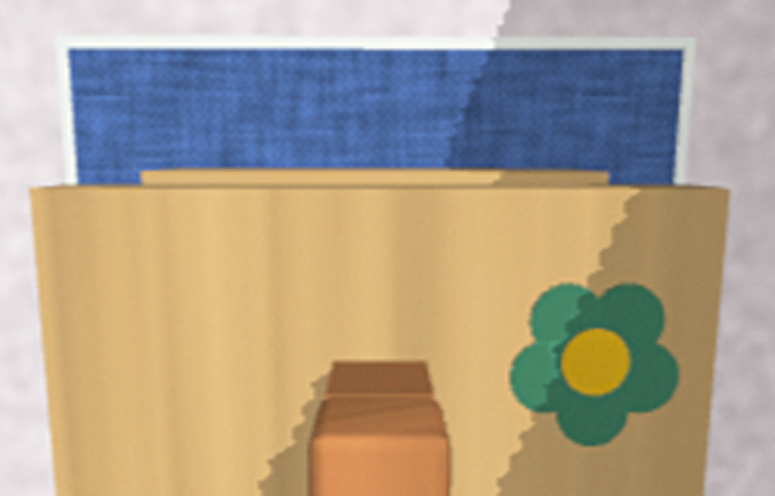

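```bash
python3 - <<'E'
from h import *;import pickle
S=pickle.load(open("g1.pkl","rb"))
for z in(.06,):
  X=np.array([[-.065,-.05,z],[-.065,.05,z]]); f=lambda d:proj(S,(X+d)@Rz(BOX[2]).T+[BOX[0],BOX[1],0])
  print(f([0,0,0]).round(1),(f([.002,0,0])-f([0,0,0])).round(1))
X=np.array([[-.098,-.083,.001],[-.098,.083,.001]]);print(proj(S,X@Rz(BOX[2]).T+[BOX[0],BOX[1],0]).round(1))
E
```

```text
[[240.  144.4]
 [390.6 144.7]] [[ 0.2  3.1]
 [-0.2  3.1]]
[[212.5 100.8]
 [419.2 101.2]]
```

```bash
cat >> act.py <<'E'
def lower(dx,dy=0.,fmax=8):
    Rb=Rz(BOX[2]); off=Rb@np.array([dx,dy,0])
    p,R=boxpose(.022); env.line_to(p+off,R,vel=.12); env.pause(.1); f0=env.get_force(); print("f0",f0.round(1),env.get_time())
    for h in np.r_[np.arange(.019,.0005,-.003),0.,-.001]:
        p,R=boxpose(h); env.line_to(p+off,R,vel=.03)
        f=env.get_force()-f0; z=env.get_tool_pos()[2]-.06-H
        print(round(h,4),round(z,4),f.round(1))
        if f[2]>fmax or np.hypot(*f[:2])>15: break
    print(env.get_time(),env.get_torque().round(2)); return h
E
python3 - <<'E'
from act import *
lower(-.0011)
E
```

```text
f0 [-0.   0.  -2.2] 8.9917
0.019 0.0192 [-0.5 -0.3  1.6]
0.016 0.0158 [-0.6 -0.1  1. ]
0.013 0.014 [-0.8  0.3  8.8]
9.7417 [ 0.37  0.48 -0.06]
```

Green stopped 14 mm high with about 9 N on it while aligned to about 1 mm, so it is a wrong lid. I'll return it to the rack.

```bash
cat >> act.py <<'E'
def putback(n):
    p,R=boxpose(.09); env.line_to(p,vel=.25)
    g,Rg=pickle.load(open(n+".grip.pkl","rb")); z=-Rg[:,1]
    env.move_to(g+z*.08,Rg); env.line_to(g+z*.015,Rg,vel=.2); env.pause(.1); f0=env.get_force()
    for d in(.006,.003,.001,.0):
        env.line_to(g+z*d,Rg,vel=.05); f=env.get_force()-f0; print(d,f.round(1))
        if np.linalg.norm(f)>8: break
    env.release(); print("open",env.get_opening(),F(),env.get_time())
    env.line_to(g+z*.12,Rg,vel=.3); print(env.get_time())
E
python3 - <<'E'
from act import *
putback('green')
snap("wrist","g2")
p,R=lidpose(LID['red'],.08); env.move_to(p,R); print(env.get_time())
snap("wrist","r0")
E
```

```text
0.006 [ 1.2 -0.5  5.6]
0.003 [ 0.9 -0.3 11.7]
open 0.08525079120482128 [ 0.1 -0.7  0. ] 13.4667
14.0083
14.7083
```

View pics/g2.png

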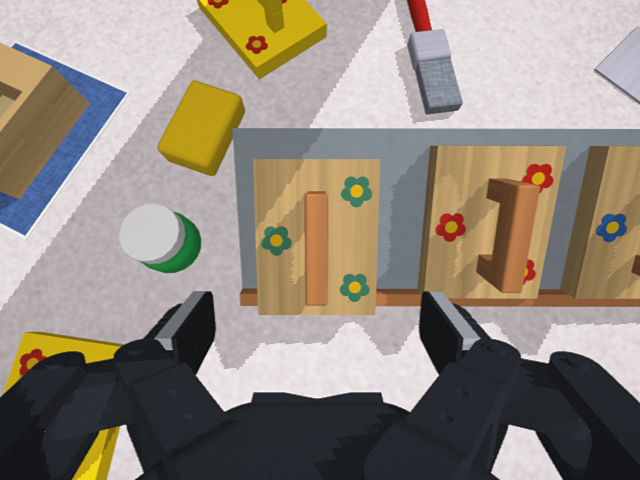

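View pics/r0.png

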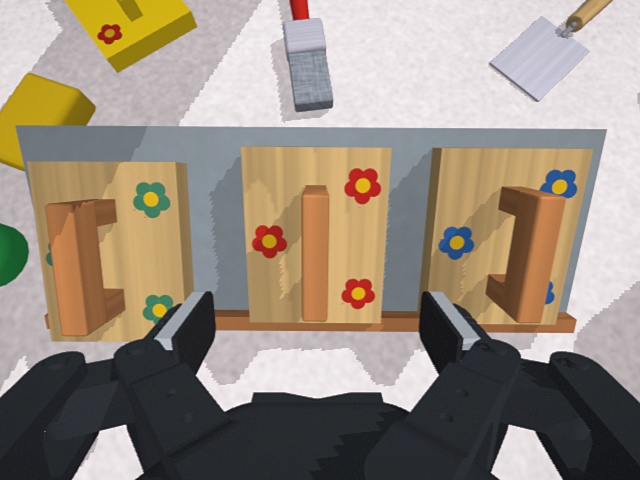

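Green did not seat properly: its lower edge now lies on top of the ledge. Its upper edge is at row 159 where it was 150, and its lower edge is at 315. It probably tipped in the grip under the dowel contact. I'll measure its pose and reseat it.

```bash
python3 - <<'E'
import cv2
t=cv2.imread("pics/g2.png")
cv2.imwrite("pics/g2c.png",cv2.resize(t[140:330,235:395],None,fx=3.1,fy=3.1,interpolation=cv2.INTER_CUBIC))
t=cv2.imread("pics/r0.png")
cv2.imwrite("pics/r0c.png",cv2.resize(t[120:350,10:210],None,fx=2.6,fy=2.6,interpolation=cv2.INTER_CUBIC))
E
```

```text
(no output)
```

View pics/g2c.png

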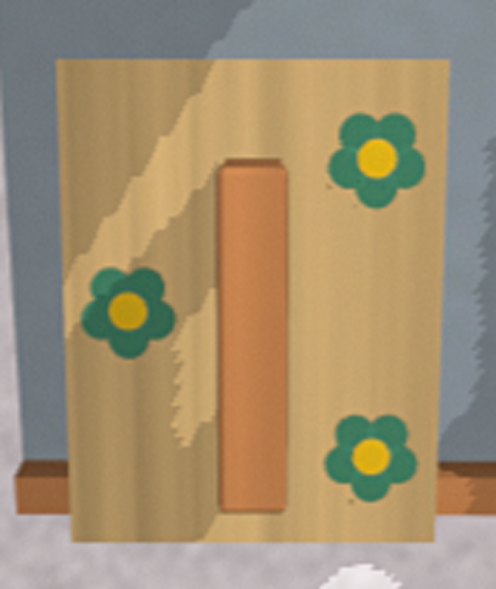

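View pics/r0c.png

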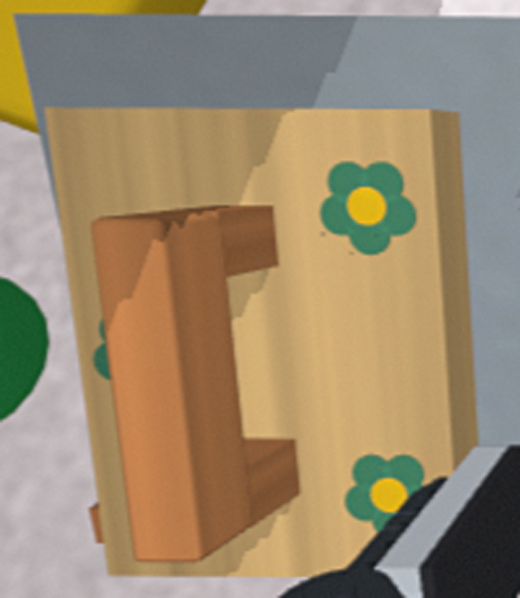

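```bash
python3 - <<'E'
from fl import *
S1=pickle.load(open("g2.pkl","rb"));S2=pickle.load(open("r0.pkl","rb"))
P1=np.array([(56,59),(450,59),(435,543),(72,543),(221,166),(286,166),(286,511),(219,511)])/3.1+[235,140]
X1=np.r_[T,B]
X2=np.array([T[0],T[1],T[3],[-.065,.05,0]]);P2=np.array([(45,107),(431,110),(108,575),(458,112)])/2.6+[10,120]
R=lambda p:Rz(p[3])@Ry(p[4])@Ro.from_euler('x',p[5],degrees=True).as_matrix()
r=lambda p:np.r_[(proj(S1,X1@R(p).T+p[:3])-P1).ravel(),(proj(S2,X2@R(p).T+p[:3])-P2).ravel()]
s=least_squares(r,[.58,0,.055,12,30,0],x_scale=[.01,.01,.01,1,1,1]);p=s.x
print(p.round(4),r(p).reshape(-1,2).round(1).tolist())
Rk=Rz(12)@Ry(30); print("rel to original, slope frame (mm):",(Rk.T@(p[:3]-[.5815,-.0017,.055])*1000).round(1))
a=R(p)@[.065,0,0]+p[:3]; b=R(p)@[-.065,0,0]+p[:3]
print("lower/upper underside edge in slope frame", (Rk.T@(a-[.5815,-.0017,.055])*1000).round(1),(Rk.T@(b-[.5815,-.0017,.055])*1000).round(1))
g,_=pickle.load(open("green.grip.pkl","rb"));print(g,env.get_time() if 0 else '')
E
```

```text
green [ 5.81800e-01 -1.70000e-03  1.16022e+01  5.45000e-02] [[0.39, -0.26], [0.03, -0.25], [-0.11, -0.83], [0.37, -0.33], [-0.73, -0.49], [0.37, -0.15], [0.71, 0.89], [-0.94, 1.17]]
red [ 0.5528  0.1399 11.9702  0.054 ] [[0.1, 0.82], [-0.73, -0.56], [-0.55, -0.91], [0.6, -1.41], [1.59, -0.88], [0.76, 1.37], [-2.09, 1.47]]
blue [ 0.5258  0.2702 12.3046  0.0549] [[-0.01, -0.24], [0.01, 0.24]]
[ 5.95500e-01  8.00000e-04  5.44000e-02  1.17756e+01  2.39670e+01
 -4.01900e-01] [[-0.2, -0.2], [-0.6, -0.3], [-0.3, -0.5], [-0.5, -0.2], [-1.6, -0.3], [1.2, -0.3], [0.6, 1.1], [-0.2, 1.1], [0.4, -0.0], [0.2, -0.6], [0.1, 0.1], [0.7, -0.0]]
rel to original, slope frame (mm): [12.6 -0.4  6.5]
lower/upper underside edge in slope frame [77.3 -0.7 13.4] [-52.   -0.2  -0.3]
[0.59825413 0.00178815 0.08460093]
```

```bash
cat >> act.py <<'E'
def seat(g,Rg,dx=-.0025):
    x=Rg[:,0]; z=-Rg[:,1]
    env.line_to(g+x*dx+z*.015,Rg,vel=.15); env.pause(.1); f0=env.get_force()
    for d in(.006,.004,.002,.001,.0,-.001):
        env.line_to(g+x*dx+z*d,Rg,vel=.05); f=env.get_force()-f0; print(d,f.round(1))
        if np.linalg.norm(f)>5: break
    env.release(); print("open",env.get_opening(),F(),env.get_time())
E
python3 - <<'E'
from act import *
c=np.array([.5955,.0008,.0544]); R=Rz(11.78)@Ry(24.)
Q=tool(R); z=R[:,2]
env.move_to(c+z*(H+.08),Q); env.line_to(c+z*(H+.02),vel=.2); env.line_to(c+z*H,vel=.08)
env.clamp(45); env.pause(.1); print(F(),env.get_opening())
env.line_to(c+z*(H+.03),vel=.12)
g,Rg=pickle.load(open("green.grip.pkl","rb"))
env.line_to(g-Rg[:,1]*.03-.0025*Rg[:,0],Rg,vel=.12)
env.pause(.1); snap("scene","g3s")
seat(g,Rg)
env.line_to(g-Rg[:,1]*.12,Rg,vel=.3); snap("wrist","g3"); print(env.get_time())
E
```

```text
[ 0.5 -0.5  0.4] 0.015480828365795184
0.006 [ 0.3 -0.2 -0.6]
0.004 [-0.2 -1.1 -2.3]
0.002 [-0.1 -1.2 -1.2]
0.001 [ 0.4 -0.8 -2.1]
0.0 [ 1.1 -1.2 -0.4]
-0.001 [2.7 0.8 5.7]
open 0.08551756696321054 [0.1 0.2 0.9] 20.4
21.0
```

View pics/g3.png

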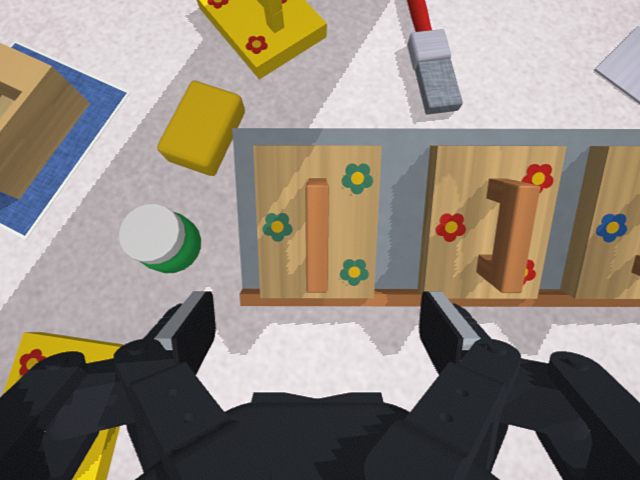

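View pics/g3s.png

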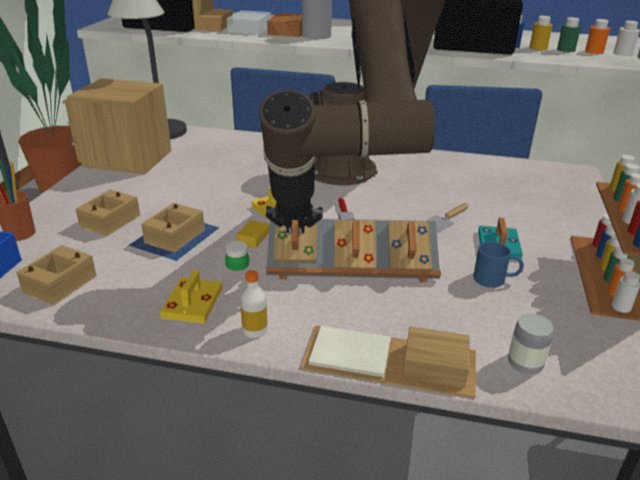

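Green is seated again: its upper edge is 17 px below the rack's edge, as at first. Red next, with a firmer grip and a lighter contact threshold.

```bash
sed -i 's/env.clamp(45)/env.clamp(80)/' act.py; python3 - <<'E'
from act import *
from inhand import inhand
p,R=lidpose(LID['red'],.08); env.move_to(p,R)
pick('red')
p,R=boxpose(.06); env.move_to(p,R); env.pause(.1); print(F(),env.get_time(),env.get_opening(),env.get_tool_pos()-p)
snap("wrist","r1"); inhand("r1.pkl",env.get_tool_pos(),env.get_ee_rot(),None)
t=cv2.imread("pics/r1.png")
cv2.imwrite("pics/r1c.png",cv2.resize(t[90:250,195:445],None,fx=3.1,fy=3.1,interpolation=cv2.INTER_CUBIC))
E
```

```text
pre [ 0.5 -0.8  0.3] 0.08530314287127086
grip [ 0.1 -0.3  2.5] 0.014554786943895521 [ 1.28424470e-04 -2.79979116e-05  2.61614286e-04]
up [-1.4  0.4 -2.6] 0.014622436121206018 24.1833
[ 0.1 -0.7 -2.4] 26.1583 0.014715160951327721 [ 0.00082047  0.00084458 -0.00025422]
pred [[203.3, 148.4], [429.5, 148.4], [292.3, 227.8], [339.5, 227.8]]
(0.002, 0, 0) [[0.4, 4.7], [-0.4, 4.7], [0.1, 5.7], [-0.1, 5.7]]
(0, 0, 0.002) [[-1.5, 0.1], [1.4, 0.1], [-0.4, 1.5], [0.4, 1.5]]
```

View pics/r1c.png

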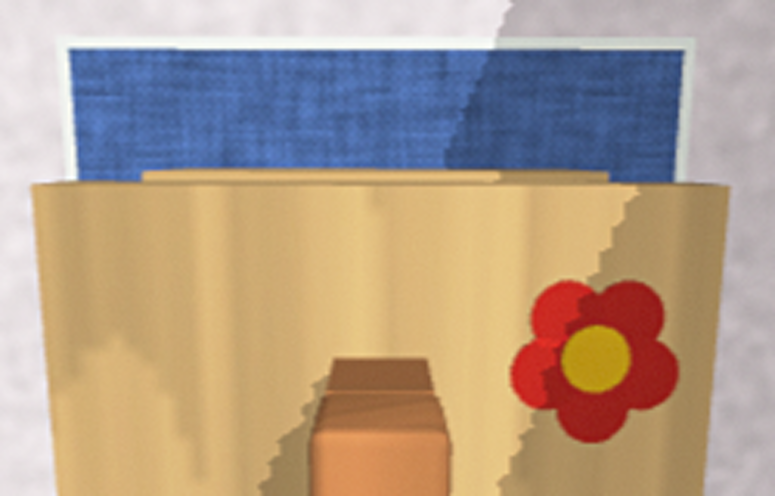

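Red is held with its edge at row 150, which is +0.7 mm in x. Now lowering it.

```bash
python3 - <<'E'
from act import *
h=lower(-.0007,fmax=5)
snap("wrist","r2")
E
```

```text
f0 [ 0.6  0.1 -1.4] 26.775
0.019 0.0192 [-0.4 -0.2 -0.5]
0.016 0.0158 [-0.7 -0.2 -1.2]
0.013 0.0143 [-2.5  1.6  9.2]
27.525 [ 0.63  0.74 -0.01]
```

View pics/r2.png

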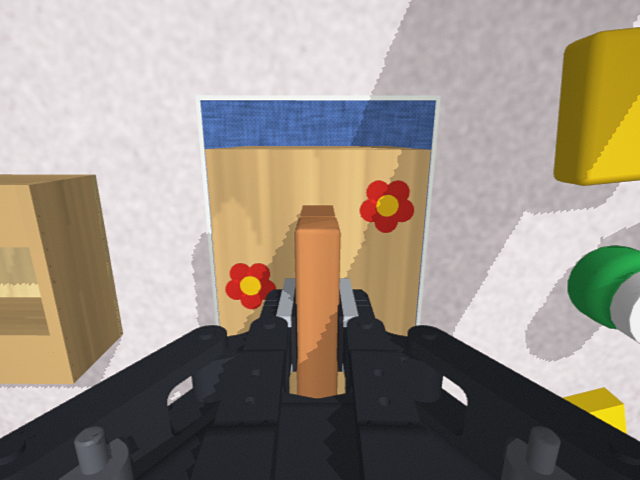

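Red also stops at 14 mm, so it is wrong too. The view shows it tipping slightly in the grip. I'll lift it, measure the tip and compensate when reseating it.

```bash
python3 - <<'E'
from act import *
from inhand import inhand
p,R=boxpose(.09); env.line_to(p,vel=.25)
g,Rg=pickle.load(open("red.grip.pkl","rb")); z=-Rg[:,1]
env.move_to(g+z*.08,Rg); env.pause(.1); print(env.get_time(),F())
snap("wrist","r3"); snap("scene","r3s");inhand("r3.pkl",env.get_tool_pos(),env.get_ee_rot(),None)
t=cv2.imread("pics/r3.png")
cv2.imwrite("pics/r3c.png",cv2.resize(t[120:270,195:445],None,fx=3.1,fy=3.1,interpolation=cv2.INTER_CUBIC))
t=cv2.imread("pics/r3s.png")
cv2.imwrite("pics/r3d.png",cv2.resize(t[170:290,300:460],None,fx=4,fy=4,interpolation=cv2.INTER_CUBIC))
E
```

```text
30.0 [ 0.3  0.4 -2.9]
pred [[204.0, 149.2], [430.1, 148.9], [293.4, 228.5], [340.6, 228.5]]
(0.002, 0, 0) [[0.4, 4.6], [-0.4, 4.7], [0.1, 5.7], [-0.1, 5.7]]
(0, 0, 0.002) [[-1.4, 0.1], [1.4, 0.1], [-0.4, 1.5], [0.4, 1.5]]
```

View pics/r3c.png

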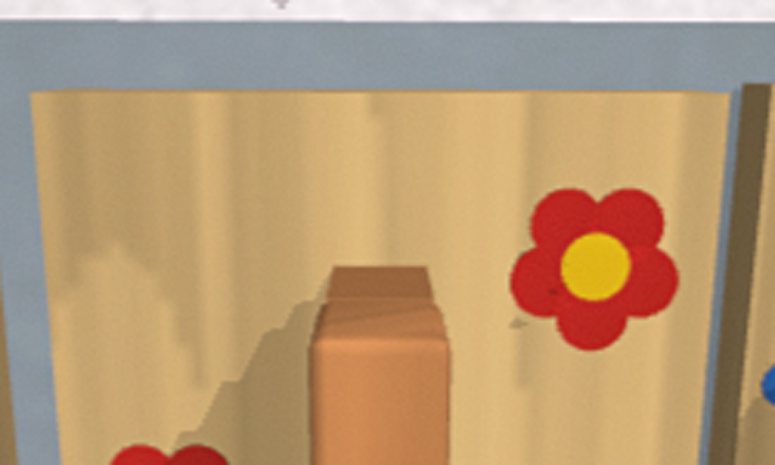

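View pics/r3d.png

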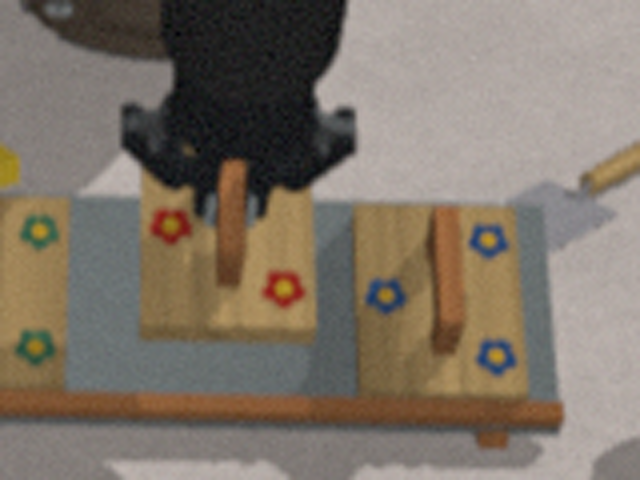

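There is negligible slip (edge at row 149.7 against 149.1 predicted). Seating red slightly upslope.

```bash
python3 - <<'E'
from act import *
g,Rg=pickle.load(open("red.grip.pkl","rb")); z=-Rg[:,1]
seat(g,Rg,-.002)
env.line_to(g+z*.1,Rg,vel=.3)
snap("wrist","r4"); print(env.get_time())
E
```

```text
0.006 [-0.4  0.3 -0.2]
0.004 [-1.2  2.1 -0. ]
0.002 [-1.4 -0.4  1. ]
0.001 [-1.3 -0.5  1.3]
0.0 [-0.7 -0.1  1.2]
-0.001 [ 1.4 -0.1  7.3]
open 0.08542928607710969 [-0.1  1.4 -1. ] 33.05
33.5833
```

View pics/r4.png

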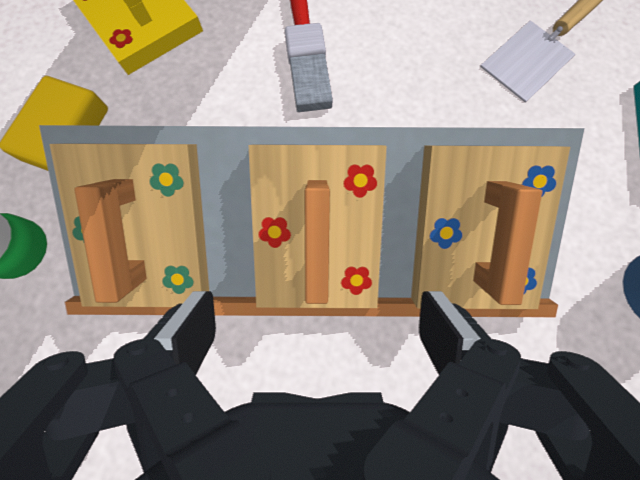

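All three lids have their upper edges level at row 146, so green and red are seated. Blue next.

```bash
python3 - <<'E'
from act import *
p,R=lidpose(LID['blue'],.08); env.move_to(p,R); snap("wrist","b0")
E
```

```text
(no output)
```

View pics/b0.png

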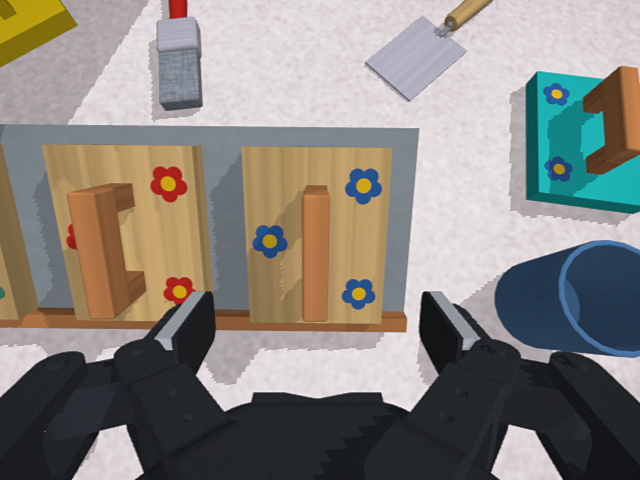

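The blue lid is centred with its bar at (315, 186–320). The mug is about 0.2 m away, which is clear.

```bash
python3 - <<'E'
from act import *
from inhand import inhand
pick('blue')
p,R=boxpose(.06); env.move_to(p,R); env.pause(.1); print(F(),env.get_time(),env.get_opening(),env.get_tool_pos()-p)
snap("wrist","b1"); inhand("b1.pkl",env.get_tool_pos(),env.get_ee_rot(),None)
t=cv2.imread("pics/b1.png")
cv2.imwrite("pics/b1c.png",cv2.resize(t[90:250,195:445],None,fx=3.1,fy=3.1,interpolation=cv2.INTER_CUBIC))
E
```

```text
pre [-0.3  0.5  0.1] 0.08528990173768307
grip [ 0.1 -1.8  3.4] 0.014661397197565748 [ 8.89678571e-05 -1.00332840e-04  3.57808119e-04]
up [-0.9 -0.7 -2. ] 0.014787473813934238 36.7667
[ 0.3 -0.4 -0.2] 39.1583 0.014978192686082609 [ 0.00065243  0.00070943 -0.00020951]
pred [[203.2, 148.5], [429.5, 148.4], [292.3, 227.9], [339.5, 227.9]]
(0.002, 0, 0) [[0.4, 4.7], [-0.4, 4.7], [0.1, 5.7], [-0.1, 5.7]]
(0, 0, 0.002) [[-1.5, 0.1], [1.4, 0.1], [-0.4, 1.5], [0.4, 1.5]]
```

View pics/b1c.png

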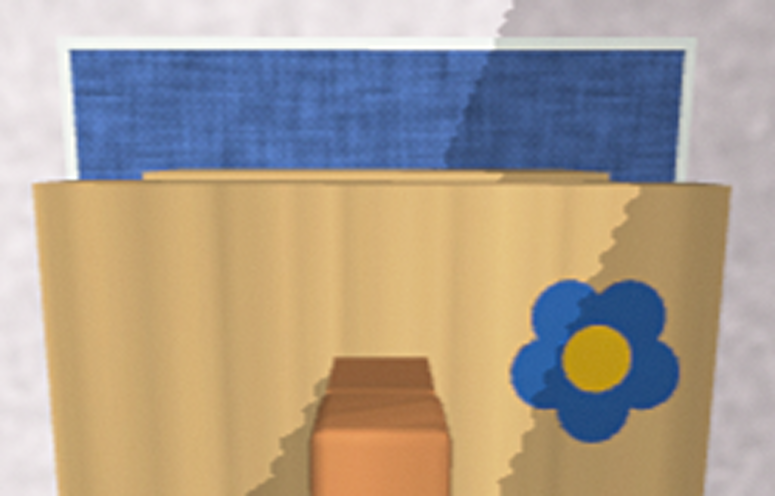

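Blue's edge is at row 150, which is +0.6 mm. Now lowering it.

```bash
python3 - <<'E'
from act import *
h=lower(-.0006,fmax=6)
snap("wrist","b2")
E
```

```text
f0 [-0.6  0.1 -1. ] 39.775
0.019 0.0193 [ 1.3 -0.5  0. ]
0.016 0.0158 [ 0.4  1.4 -0.4]
0.013 0.0127 [ 1. -0. -1.]
0.01 0.0097 [ 0.8 -0.7 -0.8]
0.007 0.0067 [-0.1 -0.2 -0.7]
0.004 0.0037 [ 0.6 -0.4  0.3]
0.001 0.0009 [ 0.4 -0.7 -0.7]
0.0 0.0006 [-0.3  2.3  6.9]
41.775 [0.76 0.73 0.03]
```

View pics/b2.png

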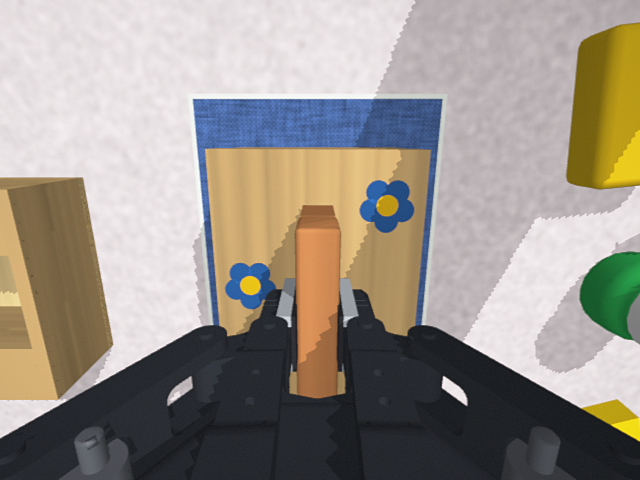

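Blue went down freely to 0.6 mm and then met the flat top at 7 N. I'll release it, back off and inspect.

```bash
python3 - <<'E'
from act import *
env.release(); p,R=boxpose(.08); env.line_to(p,vel=.2)
p,R=boxpose(.2); env.line_to(p,vel=.3); env.pause(.1)
snap("wrist","b3"); snap("scene","b3s"); print(env.get_time(),F())
S=pickle.load(open("b3.pkl","rb"))
sg=[(-1,-1),(-1,1),(1,1),(1,-1)]
X=np.array([[.065*a,.05*b,.08] for a,b in sg]); print((proj(S,X@Rz(BOX[2]).T+[BOX[0],BOX[1],0])).round(1).tolist())
t=cv2.imread("pics/b3.png"); cv2.imwrite("pics/b3c.png",cv2.resize(t[110:280,240:400],None,fx=3.5,fy=3.5,interpolation=cv2.INTER_CUBIC))
t=cv2.imread("pics/b3s.png"); cv2.imwrite("pics/b3d.png",cv2.resize(t[180:300,120:450],None,fx=2.4,fy=2.4,interpolation=cv2.INTER_CUBIC))
E
```

```text
43.8083 [-0.3  0.2  0.2]
[[266.6, 145.1], [366.9, 145.0], [362.3, 267.5], [271.3, 267.4]]
```

View pics/b3c.png

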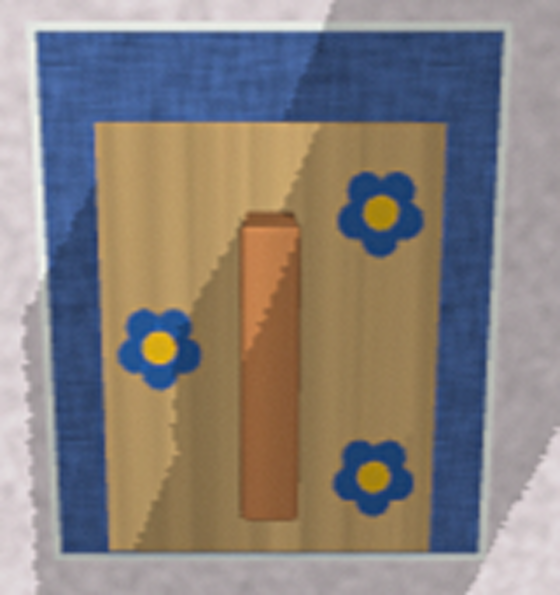

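View pics/b3d.png

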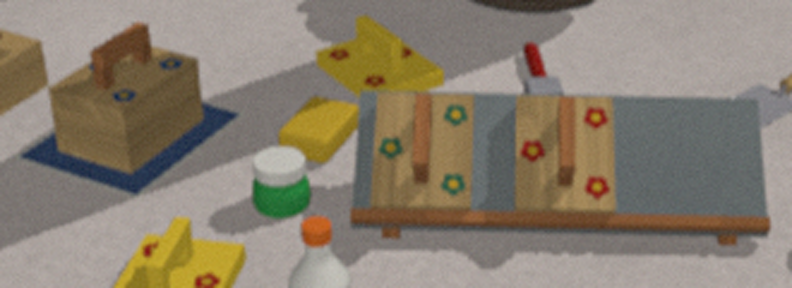

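The lid's corners fall within 0.7 px of the prediction for a flush lid. Green and red lean in the rack, and the jar and sponge stand as before. Quick check against the first picture, then hand in.

```bash
python3 - <<'E'
from act import *
a=cv2.imread("pics/scene0.png"); b=cv2.imread("pics/b3s.png")
for n,(u,v,w,h) in {'jar':(222,238,30,34),'sponge':(234,217,40,32),'mug':(470,238,56,52),'green':(272,216,50,68),'red':(330,216,50,68)}.items():
    A=a[v:v+h,u:u+w].astype(np.float32).mean(2);B=b[v:v+h,u:u+w].astype(np.float32).mean(2)
    print(n,np.round(cv2.phaseCorrelate(A,B)[0],2),abs(A-B).mean().round(1))
env.hand_in(); print(env.get_time())
E
```

```text
jar [0.   0.01] 6.1
sponge [ 0.   -0.04] 5.6
mug [-0.03  0.04] 3.8
green [ 0.37 -0.05] 4.1
red [ 0.11 -0.01] 4.4
the job is handed in; nothing more can be done
the job is handed in; nothing more can be done
```

The blue lid fits, and it is down flush on the box on the mat. I handed the job in soon after 43.8 s on the robot's clock, within the 72 s limit.

- **Wrong lids:** I lowered green and then red onto the box first. Both stopped 14 mm high on the dowels while aligned to about 1 mm, so I put them back in the rack.
- **A slip, mended:** My first return of green left its lower edge lying on top of the ledge. I measured its pose, picked it up again and seated it properly.
- **Blue:** It went down freely to within 0.6 mm of the box top and then met about 7 N. After I let go, its corners were within 0.7 px of where a flush lid should appear.
- **Last checks:** Compared with the first picture, the jar, sponge and mug had moved less than 0.1 px. Green and red were within about 0.4 px of where they started, which is under roughly 1 mm. At the end the gripper was open and about 20 cm above the lid, touching nothing.

No final check disagreed.

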